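# Find the concealed catch and swing out the drawer's side bin

## Robot

A 7-joint arm with a two-finger parallel gripper is mounted at the origin on the work surface. World frame = base frame: x ahead of the robot, y to its left, z up, the work surface at z = 0. Lengths are in m, angles in rad, forces in N, time in s.
With the tool pointing down it reaches from about 0.425 to 0.925 m from the base axis. Payload 6.8 kg.
Tool frame: the origin (TCP) lies at the very end of the fingers, on their centre line; the grasp point (between the pads) lies 19 mm behind it; x points along the fingers, y is the direction in which the jaws open and shut, and the axes are right-handed (so a half turn about x gives the same grasp; the last joint's range is limited). The gripper opens to 85 mm and grips with 20 to 120 N. Pads are 22 mm wide; open, the fingers measure 114 mm over their backs; the gripper's body (76 mm by 85 mm) begins 54 mm behind the grasp point. The pads swing forward as they close: fully open they stand 13 mm farther back than shut.
Start: joints at [1.184, 0.477, 0.022, 1.555, -0.011, 1.109, -0.083], TCP at [0.186, -0.649, 0.231] pointing down, gripper open.
Joint ranges: [-2.96, 2.96], [-0.34, 2.1], [-1.41, 1.46], [0.24, 2.44], [-1.37, 4.51], [0.17, 1.92], [-2.96, 2.96]. Speed limits (rad/s): [2.39, 2.39, 3.14, 3.14, 3.14, 3.14, 3.14].

## Interface

Orientations are given as a rotation vector (axis times angle).
In Python, from bench import get_obs, grab_frame, camera_info, hand_in gives the robot as it stands.
- The arm moves only by the tool apply_moves, never from a script. Its argument "series" is text: rows parted by semicolons, each of 7 numbers parted by spaces: the turn, a rotation vector about the tool's x, y, z in rad, then the shift along the tool's x, y, z in m, then the opening, from 0 (shut) to 1 (fully open). In form: wx wy wz tx ty tz hand; .... A call has 1 to 12 rows; each row is the pose to reach, as a shift and turn from the pose commanded when the call began, along the tool's axes at that moment; what a row does not reach only later rows make up. A row lasts 1/8 s, in which the tool goes at most 62.5 mm and 10.7 degrees, less where a joint would pass 70% of its speed; a pose out of reach is approached as far as the arm can. A call with a gripper value outside its range is refused whole. The fingers move at their own pace and stop on an object; "force" is the grip in N (left out, the last holds). Time passes only in rows, so rows that repeat a pose let the fingers close. It gives the time, the measured TCP pose, the force and the opening at its end, in the units of the state.
- get_obs(): the state, without advancing time (a new reading comes with each control period).
- grab_frame(name): name is "side" or "top"; returns the picture (420x560x3 uint8, blue, green, red); there is no depth.
- camera_info(name): a dict with "fov_y" (degrees; the focal length in pixels is half the picture's height over the tangent of half this angle, whatever the lens; pixels are square), "cx", "cy" (the principal point, pixels), "D" ([k1, k2, p1, p2, k3] as OpenCV has them; the pictures are not rectified), "rvec" (rotation vector, rad) and "tvec" (3), from world to camera coordinates, as OpenCV has them. Camera axes: x right, y down, z forward; pixel columns grow to the right and rows downward; lengths in m; the calibration is good to about 2 mm. A picture is of the moment at which its call begins. camera_info takes no time and is no camera call.
- hand_in(): hands the job in, once; it reports no verdict.
The state is a dict: "clock": time; "joints": joint angles; "qvel": joint speeds; "tau": joint torques, N m; "tcp_pos": TCP position; "orientation": TCP orientation; "contact_force": force on the tool from outside, world axes, zero at the start; "moment": the same for the moment, N m; "grip_width": finger opening in m.
Only numpy, scipy, OpenCV 4.12 (cv2) and the standard library are available. Lean on these libraries where they do the work, as an engineer would, in place of code of your own. Each camera call takes 0.05 s, during which the arm holds its last target.

## Task

Open the tilt-out bin on the right-hand side of the pulled-out drawer: feel along the flat cover panel over it for the press pad that lies flush in it, press the pad in until the catch lets go and the bin springs ajar, then push the bin out to its stop with the fingertips, without pinching its board. Leave the filters, lens caps, tin and lid where they lie, and finish clear of everything.

Things in the scene. Friction and masses are not known exactly. Their poses are not given: they have to be found in the camera images.
- cabinet: low grey cabinet beyond the drawer, fixed, 514 mm wide, 190 mm high; the bottom drawer comes out of its front towards the robot. Origin: foot of its front. Axes as the drawer's. Its front stands 90 mm or more behind the panel's rear end.
- drawer: half-open wide bottom drawer, fixed. Origin: on its underside, 14 mm above the table. y: from its front into the cabinet, away from the robot; x: to the robot's right; z up. Along x: left wall -296 mm (top at z 115), liner with wells -287 to 97 mm (z 72), cover panel 104 to 178 mm (z 125), board of the shut bin 180 to 190 mm. Front board at y -235 to -219 mm, z up to 129, with a bar handle on it.
- panel_front (a point): front end (nearest the robot) of the flat cover panel's centre line, on its top surface; axes as the drawer's. The panel is a level, rigid grey plastic strip over the tilt-out bin on the right side of the drawer: 74 mm wide across x, 230 mm long along y. The plain strips before and behind it are level with it.
- panel_rear (a point): rear end of the panel's centre line, on top, 230 mm behind panel_front. Between the two lies the concealed catch's press pad, its middle on the centre line, 22 mm or more from either end; where is not told and differs: feel for it or see its fine outline. Same plastic, 44 mm across x by 37 mm along y, 1.5 mm gap round it, top flush with the panel.
- catch (a joint): how far the press pad is pushed in, m: 0 flush with the panel, 0.007 fully in. Sprung: it begins to give at about 2 N, is fully in at about 5 to 6 N and comes back up by itself. Pushed in 5 mm or more it frees the bin.
- tiltbin (a joint): opening angle of the tilt-out bin, rad: 0 shut, 0.8 fully out at its stop; the top of its board swings to the robot's right (+x of the drawer). Caught, it stands within 0.02 of shut. Freed, a spring pushes it ajar to 0.4 to 0.5 in about a second; from there its stiff hinge keeps it where it is left and it swings on with a push of 1 to 4 N near its rim.
- bin_hinge (a point): middle of the bin's hinge line, at the foot of the bin's board, 113 mm below the panel's top surface, along the drawer's y; fixed to the drawer, axes as the drawer's. The panel's long edge stands 4 mm to the drawer's -x of this line.
- bin_rim (a point): middle of the top edge of the bin's board (270 mm long along y); swings with the bin, 113 mm from the hinge line, straight above it when shut. Ajar, there is a gap open from above between the panel's edge and this rim: 40 mm or more across at the rim, 28 mm or more past the catch strip (see bin_inner), free to 50 mm below the panel's top.
- bin_inner: inner layer of the bin's board, 4 mm thick, 113 mm tall, 270 mm long, on the drawer's side; swings with the bin. Origin: middle of its foot, on the hinge line; z up along the board, x out through it. A catch strip along nearly all its length stands 11 mm out of its inner side, 16 to 25 mm below the rim.
- bin_face: outer face plate of the bin's board, 6 mm thick, 100 mm tall (its top 7 mm below the rim), 270 mm long; swings with the bin. Origin as bin_inner's.
- filter0: round glass filter, loose, 69 mm diameter, 7.5 mm thick, lying in a round well, 12 mm deep, of the liner. Origin: centre of its underside. Not to be disturbed.
- filter1: round glass filter, loose, 69 mm diameter, 7.5 mm thick, lying in a round well, 12 mm deep, of the liner. Origin: centre of its underside. Not to be disturbed.
- filter2: round glass filter, loose, 69 mm diameter, 7.5 mm thick, lying in a round well, 12 mm deep, of the liner. Origin: centre of its underside. Not to be disturbed.
- filter3: round glass filter, loose, 69 mm diameter, 7.5 mm thick, lying in a round well, 12 mm deep, of the liner. Origin: centre of its underside. Not to be disturbed.
- cap0: black lens cap, loose, 68 mm diameter, 10 mm thick, lying in a round well, 12 mm deep, of the liner. Origin: centre of its underside. Not to be disturbed.
- cap1: black lens cap, loose, 68 mm diameter, 10 mm thick, lying in a round well, 12 mm deep, of the liner. Origin: centre of its underside. Not to be disturbed.
- tin: small aluminium tin, lid off, loose, 62 mm diameter, 34 mm high, standing in a round well, 12 mm deep, of the liner. Origin: centre of its underside. Not to be disturbed.
- tin_lid: screw-top lid of the tin, loose, 65 mm diameter, 12 mm high, lying in a round well, 12 mm deep, of the liner. Origin: centre of its underside. Not to be disturbed.

How it is judged:
On the way, in this order (a step that is already met when the one before it is completed fails the run):
1. the press pad is pushed in until the catch is free (value of joint catch above 0.005 m), for 0.05 s.
2. the bin, freed, is swung out to its stop (value of joint tiltbin above 0.74 rad), for 0.1 s.
At the end, for the whole second after the job is handed in: The bin stands still at its stop (0.74 rad or more of 0.8), the press pad has come back up flush (within 1.5 mm), and every filter, cap, the tin and its lid is within 12 mm of where it started (value of joint tiltbin above 0.74 rad and velocity of joint tiltbin between -0.05 and 0.05 rad/s and value of joint catch below 0.0015 m and distance of each of filter0, filter1, filter2, filter3, cap0, cap1, tin, tin_lid from where it was at the start of the episode below 0.012 m); the robot touches nothing.
It fails at once if a filter, cap, the tin or its lid is lifted or shifted by more than 12 mm (distance of any of filter0, filter1, filter2, filter3, cap0, cap1, tin, tin_lid from where it was at the start of the episode above 0.012 m).
It fails at once if the bin's board is pinched: squeezed on its inner and outer side at once (contact force between the fingers and bin_inner above 1 N and contact force between the fingers and bin_face above 1 N).
It also fails if it takes over 64 s, if anything falls off the work surface, if the arm or the gripper's body presses on something with over 40 N, if the wrist force passes 120 N, or if a joint passes its speed limit or range.

## Working session

There is one attempt and no reset: what is moved stays moved. The work goes in short steps, Python scripts to look and compute and a tool call to move; the robot and the scene stay as the last step left them, time stands still between calls to the robot, and variables do not carry over. Pictures are saved under pics/ and viewed, and the job is handed in when it is done.

Besides the shell and the picture viewer there is one more tool, called after "Call:" by a JSON object that holds its "op" and its "data". apply_moves: Moves the arm, as the interface text tells. Its arguments: {"type":"object","properties":{"series":{"type":"string"},"force":{"type":"number"}},"required":["series"]}

```bash
mkdir -p pics; ls; python3 - <<'E'
from bench import *
import cv2
o=get_obs()
for k,v in o.items(): print(k,v)
for n in("side","top"):
    print(n,camera_info(n)); cv2.imwrite(f"pics/{n}0.png",grab_frame(n))
E
```

```text
pics
clock 0.0
joints [ 1.18389379  0.47781096  0.02230872  1.55644909 -0.01154867  1.10931079
 -0.08310338]
qvel [-0.00067043 -0.00106884  0.00094047 -0.00153477  0.00115497 -0.00060052
 -0.00177866]
tau [-3.41715540e-04 -5.96451902e+01  1.60803560e+00 -2.81198859e+01
  1.25677296e-02  9.32341442e-03 -2.07666908e-06]
tcp_pos [ 0.1856161  -0.64835548  0.23031883]
orientation [ 2.07250457  0.29277645 -2.07320958]
contact_force [0.99027515 0.16110724 0.265855  ]
moment [ 0.00423397 -0.01386196  0.00620645]
grip_width 0.08551704730125566
side {'fov_y': 55.017726498179144, 'cx': 284.60048142845864, 'cy': 211.1075980387838, 'D': array([0.01019139, 0.        , 0.        , 0.        , 0.        ]), 'rvec': array([ 2.13765684, -0.07041489,  0.0682317 ]), 'tvec': array([-0.57367767,  0.14576628,  0.79696219])}
top {'fov_y': 55.85080396842715, 'cx': 279.3130606418427, 'cy': 213.85517882072847, 'D': array([-0.11840205,  0.        ,  0.        ,  0.        ,  0.        ]), 'rvec': array([ 2.12817431, -2.18529259,  0.09326461]), 'tvec': array([0.0997514 , 0.57915823, 0.80300626])}
```

View pics/side0.png

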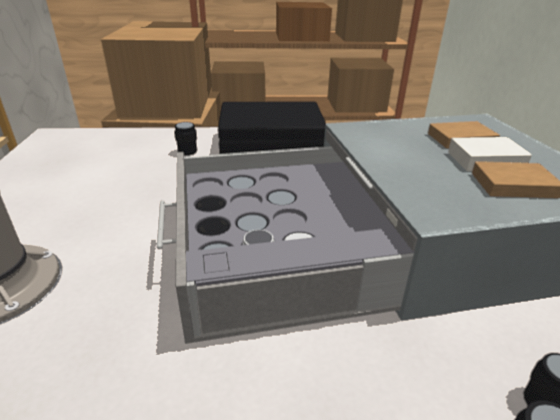

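View pics/top0.png

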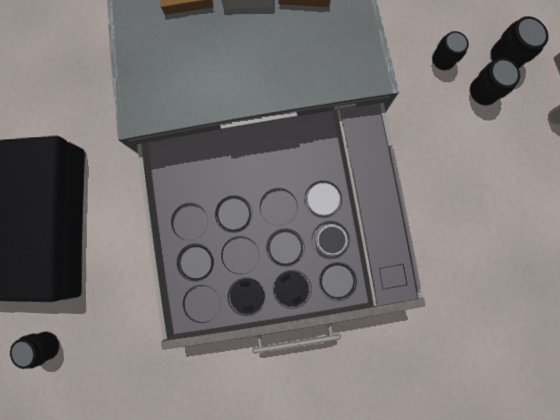

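The top view shows the pad outline near pixel (393,277), and the side view shows it near (216,262). I'll enlarge both to measure.

```bash
cat > h.py <<'E'
import numpy as np,cv2
from bench import *
def cam(n):
    c=camera_info(n); f=210/np.tan(np.radians(c['fov_y']/2))
    K=np.array([[f,0,c['cx']],[0,f,c['cy']],[0,0,1]]); return K,c['D'],c['rvec'],c['tvec']
def ray(n,uv):
    K,D,r,t=cam(n); R=cv2.Rodrigues(r)[0]
    p=cv2.undistortPoints(np.array(uv,float).reshape(-1,1,2),K,D).reshape(-1,2)
    d=np.c_[p,np.ones(len(p))]@R; return -R.T@t,d
def onz(n,uv,z):
    o,d=ray(n,uv); s=(z-o[2])/d[:,2]; return o+s[:,None]*d
def proj(n,P):
    K,D,r,t=cam(n); return cv2.projectPoints(np.array(P,float).reshape(-1,1,3),r,t,K,D)[0].reshape(-1,2)
E
python3 - <<'E'
from h import *
a=cv2.imread('pics/top0.png')[90:320,330:430]
b=cv2.imread('pics/side0.png')[225:345,165:415]
f=lambda i,s:cv2.convertScaleAbs(cv2.resize(i,None,fx=s,fy=s,interpolation=cv2.INTER_CUBIC),alpha=1.6)
cv2.imwrite('pics/topz.png',f(a[130:],6));cv2.imwrite('pics/topz2.png',f(a,2.5));cv2.imwrite('pics/sidez.png',f(b,3))
E
```

```text
(no output)
```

View pics/topz.png

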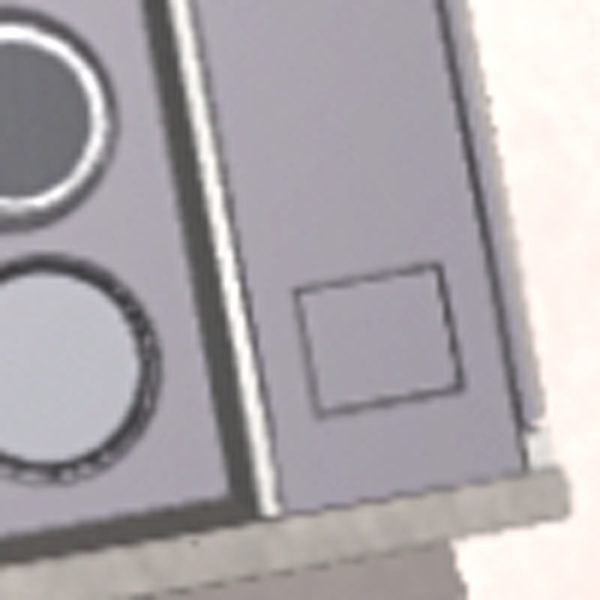

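View pics/topz2.png

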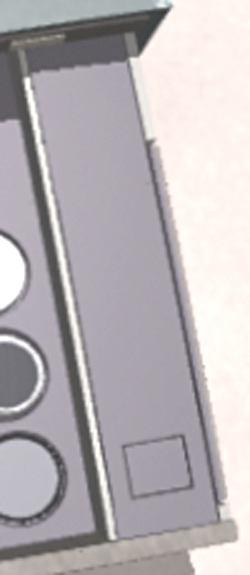

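View pics/sidez.png

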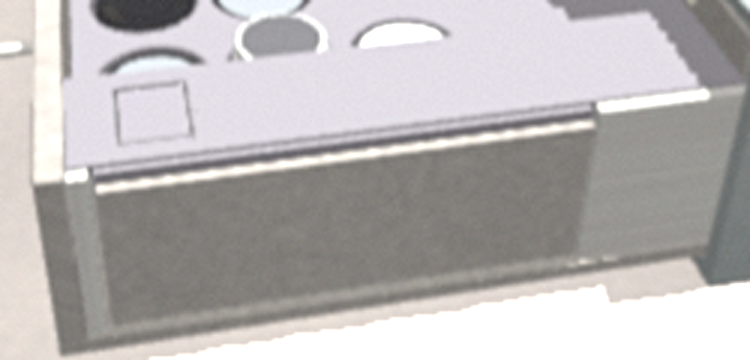

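```bash
python3 - <<'E'
from h import *
T=lambda l:[((x+.5)/6-.5+330,(y+.5)/6-.5+220) for x,y in l]
pad=onz('top',T([(297,289),(440,264),(462,388),(320,415)]),.139)
print(pad.round(4)); c=pad.mean(0); print('c',c)
S=lambda l:[((x+.5)/3-.5+165,(y+.5)/3-.5+225) for x,y in l]
ps=onz('side',S([(118,144),(115,92),(186,82),(192,135)]),.139);print(ps.round(4),ps.mean(0))
yx=(pad[1]-pad[2]+pad[0]-pad[3]);yx/=np.linalg.norm(yx)
xx=(pad[1]-pad[0]+pad[2]-pad[3]);print('y',yx,np.degrees(np.arctan2(yx[1],yx[0])),'x',np.degrees(np.arctan2(xx[1],xx[0])))
# rim line: dark line on right edge of panel
e=onz('top',T([(524,468),(440,5)]),.139); d=e[1]-e[0];print('edge',e.round(4),np.degrees(np.arctan2(d[1],d[0])))
Z=[((x+.5)/2.5-.5+330,(y+.5)/2.5-.5+90) for x,y in [(150,140),(132,58),(26,75),(111,540)]]
print(onz('top',Z,.139).round(4))
E
```

```text
[[ 0.4666 -0.0964  0.139 ]
 [ 0.4727 -0.1407  0.139 ]
 [ 0.435  -0.1458  0.139 ]
 [ 0.4285 -0.1019  0.139 ]]
c [ 0.45070662 -0.12119835  0.139     ]
[[ 0.4344 -0.1458  0.139 ]
 [ 0.4288 -0.1023  0.139 ]
 [ 0.4675 -0.0954  0.139 ]
 [ 0.4726 -0.1407  0.139 ]] [ 0.45080196 -0.12105229  0.139     ]
y [0.99061177 0.13670525 0.        ] 7.857237771127349 x -81.89255484382545
edge [[ 0.4102 -0.1639  0.139 ]
 [ 0.5517 -0.1449  0.139 ]] 7.624704297832502
[[ 0.6934 -0.1288  0.139 ]
 [ 0.7583 -0.1194  0.139 ]
 [ 0.7464 -0.0374  0.139 ]
 [ 0.3986 -0.0846  0.139 ]]
```

```bash
cat >> h.py <<'E'
from scipy.spatial.transform import Rotation as Rot
YAW=np.radians(7.75); DY=np.array([np.cos(YAW),np.sin(YAW),0]); DX=np.array([np.sin(YAW),-np.cos(YAW),0])
PAD=np.array([.4507,-.1211,.139])
def goal(sign=1):
    x=np.array([0,0,-1.]); y=sign*DY; return Rot.from_matrix(np.c_[x,y,np.cross(x,y)])
def delta(P,R=None,cur=None):
    o=get_obs(); R0=Rot.from_rotvec(o['orientation']); p0=o['tcp_pos']
    return (R0.inv()*(R or R0)).as_rotvec().round(4), R0.inv().apply(np.array(P)-p0).round(4)
E
python3 - <<'E'
from h import *
o=get_obs();R0=Rot.from_rotvec(o['orientation']);print(R0.as_matrix().round(3))
for s in(1,-1): print(delta(PAD+[0,0,.06],goal(s)))
E
```

```text
[[-0.001  0.275 -0.961]
 [ 0.002 -0.961 -0.275]
 [-1.    -0.002  0.   ]]
(array([-1.4273e+00, -1.1000e-03,  1.4000e-03]), array([ 0.0321, -0.434 , -0.4   ]))
(array([1.7143e+00, 1.5000e-03, 1.1000e-03]), array([ 0.0321, -0.434 , -0.4   ]))
```

Call:
{"op": "apply_moves", "data": {"series": "-0.4 0 0 0 -0.05 -0.05 0; -0.8 0 0 0 -0.15 -0.14 0; -1.427 0 0 0 -0.434 -0.4 0; -1.427 0 0 0 -0.434 -0.4 0; -1.427 0 0 0 -0.434 -0.4 0; -1.427 0 0 0 -0.434 -0.4 0; -1.427 0 0 0 -0.434 -0.4 0; -1.427 0 0 0 -0.434 -0.4 0; -1.427 0 0 0 -0.434 -0.4 0; -1.427 0 0 0 -0.434 -0.4 0; -1.427 0 0 0.03 -0.434 -0.4 0; -1.427 0 0 0.03 -0.434 -0.4 0"}}

```text
clock: 1.6
tcp_pos: [0.4491, -0.1211, 0.1996]
orientation: [1.107, 1.275, -1.111]
contact_force: [-0.3, -0.1, -0.1]
grip_width: -0.0002
```

```bash
python3 - <<'E'
from h import *
print(delta(PAD,goal(1)),get_obs()['contact_force'],get_obs()['clock'],get_obs()['tcp_pos'])
E
```

```text
(array([ 0.0006, -0.0018,  0.0044]), array([0.0606, 0.0018, 0.0003])) [-0.3324693  -0.06897871 -0.10771143] 1.6 [ 0.44914057 -0.12114413  0.19957725]
```

Call:
{"op": "apply_moves", "data": {"series": "0 0 0 0.03 0.001 0 0; 0 0 0 0.05 0.001 0 0; 0 0 0 0.056 0.001 0 0; 0 0 0 0.058 0.001 0 0; 0 0 0 0.06 0.001 0 0; 0 0 0 0.062 0.001 0 0; 0 0 0 0.063 0.001 0 0; 0 0 0 0.063 0.001 0 0"}}

```text
clock: 2.6
tcp_pos: [0.4521, -0.1216, 0.1386]
orientation: [1.109, 1.269, -1.109]
contact_force: [-0.1, 1.1, 3.4]
grip_width: -0.0
```

Call:
{"op": "apply_moves", "data": {"series": "0 0 0 0.002 0 0 0; 0 0 0 0.004 0 0 0; 0 0 0 0.006 0 0 0; 0 0 0 0.006 0 0 0"}}

```text
clock: 3.1
tcp_pos: [0.4521, -0.1216, 0.1323]
orientation: [1.109, 1.27, -1.109]
contact_force: [-0.1, -1.1, 3.9]
grip_width: 0.0
```

Call:
{"op": "apply_moves", "data": {"series": "0 0 0 0.001 0 0 0; 0 0 0 0.002 0 0 0; 0 0 0 0.003 0 0 0; 0 0 0 0.003 0 0 0; 0 0 0 0.003 0 0 0"}}

```text
clock: 3.72
tcp_pos: [0.4523, -0.1216, 0.1317]
orientation: [1.108, 1.268, -1.11]
contact_force: [-9.7, 1.1, 32.0]
grip_width: 0.0003
```

```bash
python3 - <<'E'
from h import *
print(get_obs()['contact_force'],get_obs()['tcp_pos'])
for n in("side","top"): cv2.imwrite(f"pics/{n}1.png",grab_frame(n))
E
```

```text
[-9.70242863  1.07653583 31.99166216] [ 0.45231128 -0.12161835  0.13166481]
```

View pics/side1.png

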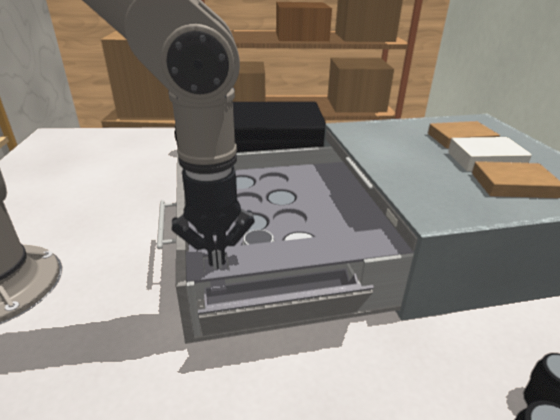

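View pics/top1.png

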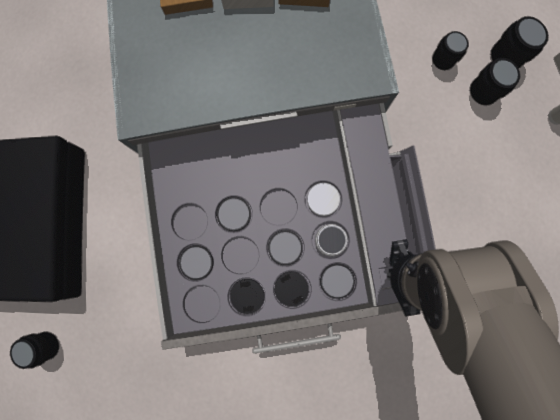

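Call:
{"op": "apply_moves", "data": {"series": "0 0 0 -0.01 0 0 0; 0 0 0 -0.04 0 0 0; 0 0 0 -0.07 0 0 0; 0 0 0 -0.07 0.05 0.03 0; 0 0 0 -0.07 0.1 0.061 0; 0 0 0 -0.07 0.1 0.061 0; 0 0 0 -0.07 0.1 0.061 0"}}

```text
clock: 4.7
tcp_pos: [0.5582, -0.1678, 0.1983]
orientation: [1.109, 1.273, -1.11]
contact_force: [-0.6, 0.7, 0.2]
grip_width: -0.0003
```

```bash
python3 - <<'E'
from h import *
o=get_obs();p=o['tcp_pos'];print(p,o['contact_force'],o['orientation'],'rel x,y',(p-PAD)@DX,(p-PAD)@DY)
print(delta(p,goal())[0])
for n in("side","top"):
    i=grab_frame(n);cv2.imwrite(f"pics/{n}2.png",i)
    # predicted rim line for angles
    for th,c in((.4,(0,255,0)),(.5,(0,0,255))):
        for y in np.linspace(-.04,.23,2): pass
        B=PAD+(.041+.113*np.sin(th))*DX; B=B+np.array([0,0,-.113+.113*np.cos(th)])
        q=proj(n,[B-.04*DY,B+.23*DY]).astype(int); cv2.line(i,tuple(map(int,q[0])),tuple(map(int,q[1])),c,1)
    s=i[90:330,330:470] if n=='top' else i[200:345,150:400]
    cv2.imwrite(f"pics/{n}2z.png",cv2.convertScaleAbs(cv2.resize(s,None,fx=2.5 if n=='top' else 3,fy=2.5 if n=='top' else 3),alpha=1.4))
E
```

```text
[ 0.55824853 -0.16781515  0.1982878 ] [-0.62276468  0.7277234   0.21823277] [ 1.10879689  1.27275801 -1.10978421] rel x,y 0.06079146484255324 0.10026658857485617
[ 0.0001 -0.0015  0.0021]
```

View pics/side2z.png

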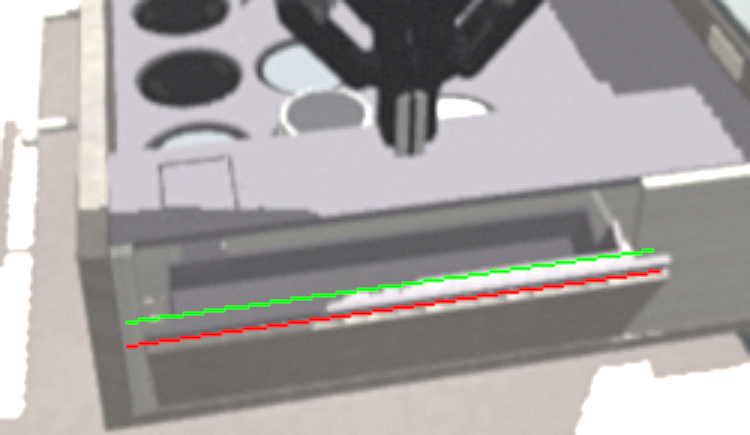

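View pics/top2z.png

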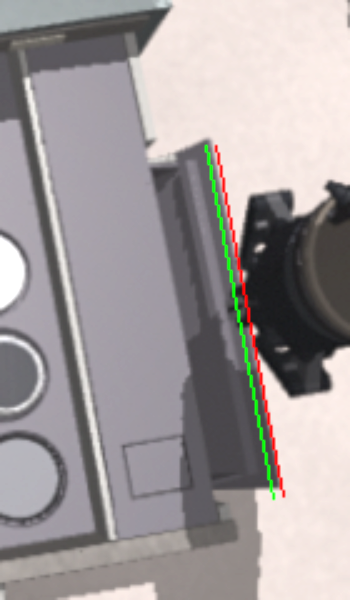

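Call:
{"op": "apply_moves", "data": {"series": "0 0 0 0 0 -0.009 0; 0 0 0 0.04 0 -0.009 0; 0 0 0 0.06 0 -0.009 0; 0 0 0 0.075 0 -0.009 0; 0 0 0 0.085 0 -0.009 0; 0 0 0 0.085 0 -0.009 0"}}

```text
clock: 5.55
tcp_pos: [0.5578, -0.1595, 0.114]
orientation: [1.109, 1.271, -1.11]
contact_force: [0.1, 0.2, 0.1]
grip_width: -0.0001
```

Call:
{"op": "apply_moves", "data": {"series": "0 0 0 0.007 0 0 0; 0 0 0 0.014 0 0 0; 0 0 0 0.021 0 0 0; 0 0 0 0.021 0 0 0"}}

```text
clock: 6.05
tcp_pos: [0.5575, -0.1595, 0.0926]
orientation: [1.109, 1.271, -1.11]
contact_force: [0.3, 0.4, 0.3]
grip_width: -0.0
```

Call:
{"op": "apply_moves", "data": {"series": "0 0 0 0 0 0.004 0; 0 0 0 0 0 0.008 0; 0 0 0 0 0 0.012 0; 0 0 0 0 0 0.015 0; 0 0 0 0 0 0.018 0; 0 0 0 0 0 0.021 0; 0 0 0 0 0 0.024 0; 0 0 0 0 0 0.024 0"}}

```text
clock: 7.05
tcp_pos: [0.5613, -0.1839, 0.0934]
orientation: [1.109, 1.269, -1.11]
contact_force: [-0.9, 0.6, -0.5]
grip_width: -0.0001
```

```bash
python3 - <<'E'
from h import *
o=get_obs();p=o['tcp_pos'];print(p,o['contact_force'],'rel x,y',(p-PAD)@DX,(p-PAD)@DY)
i=grab_frame('side');cv2.imwrite("pics/side3z.png",cv2.resize(i[180:345,150:400],None,fx=3,fy=3))
E
```

```text
[ 0.56126999 -0.18389441  0.09338922] [-0.94565841  0.63368741 -0.4852644 ] rel x,y 0.0771313056765449 0.10109214590879761
```

View pics/side3z.png

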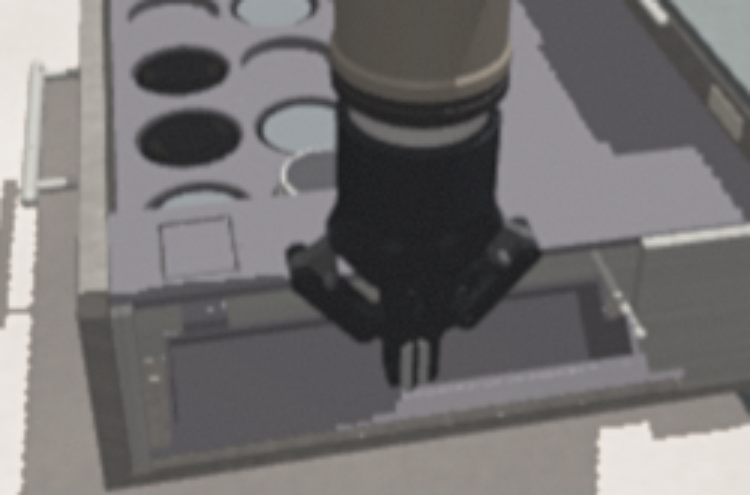

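Call:
{"op": "apply_moves", "data": {"series": "0 0 0 0 0 0.002 0; 0 0 0 0 0 0.004 0; 0 0 0 0 0 0.006 0; 0 0 0 0 0 0.008 0; 0 0 0 0 0 0.008 0"}}

```text
clock: 7.72
tcp_pos: [0.5622, -0.1908, 0.0932]
orientation: [1.109, 1.271, -1.109]
contact_force: [0.0, 3.8, -2.2]
grip_width: -0.0001
```

Call:
{"op": "apply_moves", "data": {"series": "0 0 0 0 0 0.002 0; 0 0 0 0 0 0.004 0; 0 0 0 0 0 0.006 0; 0 0 0 0 0 0.006 0"}}

```text
clock: 8.22
tcp_pos: [0.5623, -0.1914, 0.093]
orientation: [1.11, 1.278, -1.105]
contact_force: [-4.2, 16.3, 2.0]
grip_width: 0.0002
```

Call:
{"op": "apply_moves", "data": {"series": "0 0 0 0 0 0 0; 0 0 0 0 0 -0.01 0; 0 0 0 0 0 -0.025 0; 0 0 0 -0.03 0 -0.025 0; 0 0 0 -0.08 0 -0.025 0; 0 0 0 -0.14 0 -0.025 0; 0 0 0 -0.16 0.05 -0.025 0; 0 0 0 -0.16 0.06 -0.025 0; 0 0 0 -0.16 0.06 -0.025 0"}}

```text
clock: 9.35
tcp_pos: [0.6189, -0.1642, 0.2524]
orientation: [1.108, 1.271, -1.11]
contact_force: [-0.7, -0.4, 0.1]
grip_width: -0.0005
```

```bash
python3 - <<'E'
from h import *
o=get_obs();print(o['tcp_pos'],o['contact_force'])
for n in("side","top"):
    i=grab_frame(n)
    for th,c in((.74,(0,255,0)),(.8,(0,0,255))):
        B=PAD+(.041+.113*np.sin(th))*DX+np.array([0,0,-.113+.113*np.cos(th)])
        q=proj(n,[B-.04*DY,B+.23*DY]).astype(int); cv2.line(i,tuple(map(int,q[0])),tuple(map(int,q[1])),c,1)
    s=i[90:330,300:480] if n=='top' else i[180:345,150:400]
    cv2.imwrite(f"pics/{n}4z.png",cv2.convertScaleAbs(cv2.resize(s,None,fx=2.5 if n=='top' else 3,fy=2.5 if n=='top' else 3),alpha=1.3))
E
```

```text
[ 0.61885362 -0.16421933  0.25235933] [-0.71380119 -0.42519126  0.06919735]
```

View pics/side4z.png

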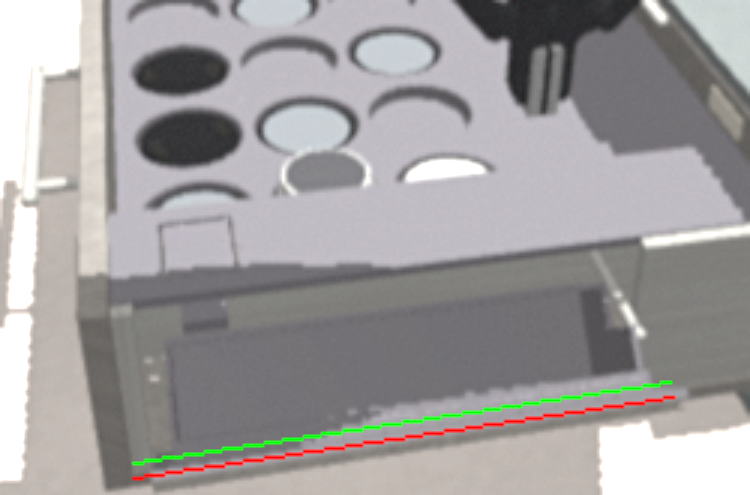

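View pics/top4z.png

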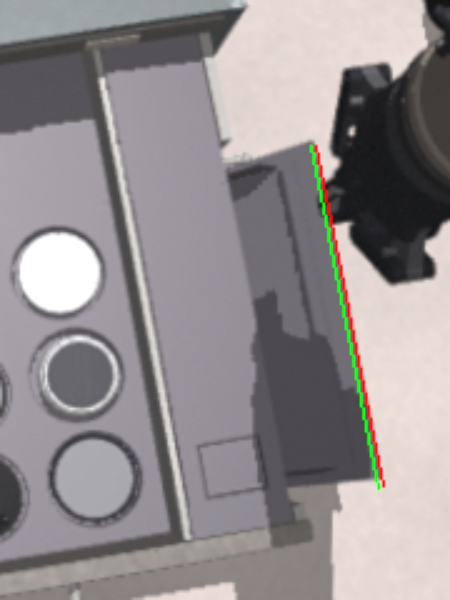

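```bash
python3 -c "
from bench import *
print(get_obs()['qvel'].round(3)); print(hand_in())"
```

```text
[ 0.007 -0.005 -0.001  0.002 -0.002 -0.001 -0.002]
the job is handed in; nothing more can be done
None
```

The tilt-out bin is open to its stop, and I handed the job in at about 9.5 s of the allowed 64 s. No verdict was reported.

- **Pad:** I found it by its outline rather than by feeling along the panel. The two cameras agreed on its middle within 0.2 mm. I pressed it with shut fingers until it bottomed at about 7 mm and 32 N, and the bin sprang ajar to about 0.45 rad.
- **Bin:** I lowered the shut fingers into the gap and pushed outwards on the inner side of the board only. At the stop the force rose to 16 N while the tool moved only 0.6 mm. Its position there matched the geometry for 0.8 rad.
- **Last checks:**
  - The side view showed the rim on the 0.8 rad line. The top view could not tell 0.74 from 0.8 rad, because the two lines are only 1–2 pixels apart.
  - The pad looked flush.
  - The filters, caps, tin and lid visible in the last cropped pictures looked unmoved. I compared by eye and did not measure them.
  - The tool finished about 0.25 m above the table, clear of everything, with the force reading near zero.

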